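# Cap the oil tank: seat the cam-lock cap and close both arms

### The job

Put the cam-lock cap on the oil tank's upright filler neck and press it firmly down past the rubber seal ring until you feel it bottom firmly on the neck, fully home, with both cam arms still raised. Then swing the two cam arms down one after the other until each hangs fully down against the cap's side, and let go. Press steadily and do not ram or force anything, and leave the things lying around on the bench where they are.

Things in the scene. Friction and masses are not known exactly. Their poses are not given: they have to be found in the camera images.
- cap_center (a point): The cam-lock cap: a plain aluminium cup, 54 mm outside diameter (57 mm over the 6 mm high rim at its mouth), 46 mm tall, closed flat top, about 0.4 kg, standing mouth down on the bench. This point is on its axis, half-way up (23 mm above the mouth). z is the axis, up; its two steel cam arms stick out along its +x and -x, so the bare sides to grip are those at +y and -y.
- cap_inside_top (a point): Centre of the flat ceiling inside the cap (bore 43 mm wide, 38 mm deep), 15 mm above cap_center, 8 mm below the outer top. It must come to lie on neck_top. Axes as cap_center.
- cap: The cap as a whole, with its arms; origin at the centre of its mouth, z up. Set on the neck it drops loosely, then rests on the seal ring about 6 mm above home. From there it takes about 8 to 18 N of downward push, stays where it was pushed to, and at home stops hard. More than 6 mm above home the arms cannot close.
- neck_top (a point): Centre of the top face of the upright brass filler neck, z up. From the top down: a 40 mm wide chamfered lip 12 mm high, a 24 mm wide groove 17 mm high for the cams, a 39 mm wide land 9 mm high carrying a black rubber seal ring (46 mm wide, 29 to 37 mm below the top), then a plain 34 mm pipe to the tank.
- neck: The brass neck as a whole, 105 mm high; origin at its foot on the top of the tank, a square green box 150 mm wide and 80 mm high, bolted to the bench. The neck stands in a springy rubber bush: pressed down it gives several mm and comes back. The cap must bear on it with over 6 N when pressed home, never over 40 N (the seal ring's share not counted).
- cam_a (a joint): Cam arm on the cap's +x side, a steel bar 13 mm wide, 5 mm thick, round end 18 mm. 0 = raised, sloping 0.5 rad above level outward; 0.5 = level; 2.0 = closed at a hard stop, hanging beside the cap 0.07 rad short of vertical. Its pin is horizontal, 27.5 mm out from the cap's axis, 19.9 mm above the mouth. Stiff (0.09 N m), stays where it is left.
- cam_b (a joint): The like arm on the cap's -x side, the same values.
- cam_a_end (a point): Centre of cam_a's round end, 52 mm along the bar from the pin; the bar's mid-plane (and this point) lies 5 mm off the pin, on the upper (when closed outer) side. The bar ends 61 mm from the pin.
- cam_b_end (a point): The same point of cam_b.
- mallet: Bystander: wooden mallet lying down, head 110 x 70 x 70 mm, handle 190 mm; origin under the head.
- oil_jar: Bystander: amber jar, 60 mm wide, 85 mm tall; origin at its underside.
- offcut: Bystander: strip of wood, 160 x 35 x 22 mm; origin at its underside.
- brush: Bystander: paint brush lying down; origin at its underside.
There are look-alikes about, which are no part of the job. Of the things like the part that bears neck_top, leave any that is red; of the rest the larger one is meant. Of the things shaped like the cap, the aluminium one is meant.

How it is judged (in metres and radians):
On the way, in this order (a step that is already met when the one before it is completed fails the run):
1. the cap is fully home on the neck (ceiling within 1.8 mm of the neck's top, square to it) and pressed firmly on it (over 6 N, the seal ring's share not counted), both arms still raised (distance between cap_inside_top and neck_top below 0.0025 m and z of cap_inside_top in the frame of neck_top below 0.0018 m and angle between the z axis of cap_center and the z axis of neck_top, either way round below 0.06 rad and value of joint each of cam_a, cam_b below 0.5 rad and contact force between cap and neck above 6 N), for 0.1 s.
2. one arm is fully down while the other is still raised, the cap still home (distance between cap_inside_top and neck_top below 0.0025 m and z of cap_inside_top in the frame of neck_top below 0.0018 m and angle between the z axis of cap_center and the z axis of neck_top, either way round below 0.06 rad and ((value of joint cam_a above 1.85 rad and value of joint cam_b below 0.8 rad) or (value of joint cam_b above 1.85 rad and value of joint cam_a below 0.8 rad))), for 0.1 s.
At the end, for the whole second after the job is handed in: The cap is fully home on the neck (its ceiling within 1.8 mm above the neck's top, 2.5 mm in all, square within 0.06 rad), both arms are down beyond 1.85 of 2.0 rad, the cap is at rest and released (distance between cap_inside_top and neck_top below 0.0025 m and z of cap_inside_top in the frame of neck_top below 0.0018 m and angle between the z axis of cap_center and the z axis of neck_top, either way round below 0.06 rad and value of joint each of cam_a, cam_b above 1.85 rad and linear speed of cap below 0.02 m/s and contact force between the fingers and cap below 0.1 N); the robot touches nothing.
It fails at once if the cap was rammed onto the neck or forced sideways (over 40 N between cap and neck) (contact force between cap and neck above 40 N).
It fails at once if a cam arm was swung down before the cap was home (value of joint any of cam_a, cam_b above 1.2 rad and z of cap_inside_top in the frame of neck_top above 0.004 m).
It fails at once if a bystander (mallet, jar, strip of wood or brush) was moved by more than 30 mm (distance of any of mallet, oil_jar, offcut, brush from where it was at the start of the episode above 0.03 m).
It also fails if it takes over 72 s, if anything falls off the work surface, if the arm or the gripper's body presses on something with over 40 N, if the wrist force passes 120 N, or if a joint passes its speed limit or range.

### The arm

A 7-joint arm with a two-finger parallel gripper is mounted at the origin on the work surface. World frame = base frame: x ahead of the robot, y to its left, z up, the work surface at z = 0. Lengths are in mm, angles in rad, forces in N, time in s.
With the tool pointing down it reaches from about 400 to 850 mm from the base axis. Payload 10.4 kg.
Tool frame: the origin (TCP) lies midway between the tips of the shut fingers; the grasp point (between the pads) lies 19 mm behind it; z points along the fingers, y is the direction in which the jaws open and shut (so a half turn about z gives the same grasp; the last joint's range is limited). The gripper opens to 87 mm and grips with 3 to 60 N. Pads are 19 mm wide; open, the fingers measure 117 mm over their backs; the gripper's body (75 mm by 190 mm) begins 51 mm behind the grasp point.
Start: joints at [-1.186, 0.332, -0.065, 1.46, 0.022, 1.35, -0.088], TCP at [247.859, 573.775, 222.576] pointing down, gripper open.
Joint ranges: [-2.6, 2.6], [-0.5, 2.12], [-1.47, 1.34], [0.16, 2.42], [-1.27, 4.41], [0.06, 2.06], [-2.6, 2.6]. Speed limits (rad/s): [2.22, 2.22, 2.79, 2.79, 3.14, 3.14, 3.14].

### API

Orientations are given as a unit quaternion [x, y, z, w].
In Python, from cell import robot gives the robot as it stands. The module is installed in compiled form; this text tells all that it offers.
- The arm moves only by the tool play_rows, never from a script. Its argument "motion" is a list of rows, each a list of 3 entries, a list of its own where there are three numbers: the shift along the tool's x, y, z in mm, then the turn about the tool's z in rad, then the opening, from -1 (shut) to 1 (fully open), so that 0 is half open. A call has 1 to 8 rows; each row shifts and turns the pose as measured when the row begins, along the tool's axes as they then stand; what a row does not reach is not made up. A row lasts 1/8 s, in which the tool goes at most 62.5 mm and 10.7 degrees, less where a joint would pass 70% of its speed; a pose out of reach is approached as far as the arm can. A call with a gripper value outside its range is refused whole. The fingers move at their own pace and stop on an object; "squeeze" is the grip in N (left out, the last holds). Time passes only in rows, so rows that do not move let the fingers close. It gives the time, the measured TCP pose, the force and the opening at its end, in the units of the state.
- robot.get_obs(): the state, without advancing time (a new reading comes with each control period).
- robot.grab_frame(name): name is "scene" or "side" or "wrist"; returns the picture (400x640x3 uint8, red, green, blue); there is no depth.
- robot.camera_params(name): a dict with "fx", "fy", "cx", "cy" (pixels), "pose" (4x4, takes a point from camera to world coordinates); the wrist camera has in their place "mount" (4x4, takes a point from camera to tool coordinates, whose origin is the TCP and whose axes are the flange's). Camera axes: x right, y up, looking along -z (the intrinsics and any distortion apply to the point x, -y, -z); pixel columns grow to the right and rows downward; lengths in mm; the calibration is good to about 2 mm. A picture is of the moment at which its call begins: read the wrist's pose just before it. camera_params takes no time and is no camera call.
- robot.finish_job(): hands the job in, once; it reports no verdict.
The state is a dict: "t": time; "qpos": joint angles; "joint_vel": joint speeds; "tau": joint torques, N m; "ee_pos": TCP position; "tool_rot": TCP orientation; "contact_force": force on the tool from outside, world axes, zero at the start; "wrist_torque": the same for the moment, N m; "gripper_width": opening from 0.0 (shut) to 1.0 (fully open).
Only numpy, scipy, OpenCV 4.12 (cv2) and the standard library are available. Lean on these libraries where they do the work, as an engineer would, in place of code of your own. Each camera call takes 0.05 s, during which the arm holds its last target. There are 200 camera calls.

## Working session

There is one attempt and no reset: what is moved stays moved. The work goes in short steps, Python scripts to look and compute and a tool call to move; the robot and the scene stay as the last step left them, time stands still between calls to the robot, and variables do not carry over. Pictures are saved under pics/ and viewed, about 8 in all and at most 12, crops included, and the job is handed in when it is done.

Besides the shell and the picture viewer there is one more tool, called after "Emit:" as name([rows], argument=value, ...), one row to a line, values as JSON. play_rows: Moves the arm, as the interface text tells. Its arguments: {"type":"object","properties":{"motion":{"type":"array","items":{"type":"array"}},"squeeze":{"type":"number"}},"required":["motion"]}

```bash
mkdir -p pics; python3 - <<'E'
from cell import robot
import cv2,numpy as np
o=robot.get_obs();print(o)
for n in("scene","side"):
    f=robot.grab_frame(n);cv2.imwrite(f"pics/{n}0.png",f[:,:,::-1])
    print(robot.camera_params(n))
f=robot.grab_frame("wrist");cv2.imwrite("pics/wrist0.png",f[:,:,::-1]);print(robot.camera_params("wrist"))
E
```

```text
{'t': 0.0, 'qpos': array([-1.1855894 ,  0.33283554, -0.06471347,  1.46097691,  0.02158316,
        1.349899  , -0.08854092]), 'joint_vel': array([-0.00150692,  0.0009309 ,  0.00121571, -0.00089596, -0.00108695,
       -0.00298428,  0.00080376]), 'tau': array([ 1.46169510e-03, -6.23246670e+01,  2.56441272e-02, -3.89892018e+01,
       -6.12195069e-02,  3.96309828e-02,  9.43601276e-05]), 'ee_pos': array([247.70669038, 573.37741544, 221.75966742]), 'tool_rot': array([ 2.02498382e-01,  9.79282339e-01, -7.01671444e-04, -1.20768596e-04]), 'contact_force': array([ 0.13608705,  0.00880141, -0.80801066]), 'wrist_torque': array([-0.00328076,  0.03619927, -0.02704293]), 'gripper_width': 1.0001621623122412}
{'fx': 364.7693183912129, 'fy': 364.7693183912129, 'cx': 316.01989241423775, 'cy': 201.0584087058512, 'pose': array([[ 3.50165668e-01, -5.80050170e-01,  7.35476584e-01,
         1.21951760e+03],
       [ 9.36459236e-01,  2.34133703e-01, -2.61200130e-01,
        -2.95355535e+02],
       [-2.06906759e-02,  7.80207158e-01,  6.25178924e-01,
         7.45544514e+02],
       [ 0.00000000e+00,  0.000
[... 263 characters left out ...]
8829798e-01,  4.32258366e-01, -6.36434753e-01,
        -9.52237915e+02],
       [ 2.37779802e-02,  8.37937037e-01,  5.45248686e-01,
         8.91367061e+02],
       [ 0.00000000e+00,  0.00000000e+00,  0.00000000e+00,
         1.00000000e+00]])}
{'fx': 303.64138855408015, 'fy': 303.64138855408015, 'cx': 315.64668011687235, 'cy': 193.99179530374712, 'mount': array([[-3.09825183e-04,  9.59731932e-01,  2.80917288e-01,
         7.79043398e+01],
       [ 9.99999604e-01,  5.31683118e-04, -7.13548844e-04,
        -9.66814305e-02],
       [-8.34174591e-04,  2.80916956e-01, -9.59731717e-01,
        -1.61929113e+02],
       [ 0.00000000e+00,  0.00000000e+00,  0.00000000e+00,
         1.00000000e+00]])}
```

View pics/scene0.png

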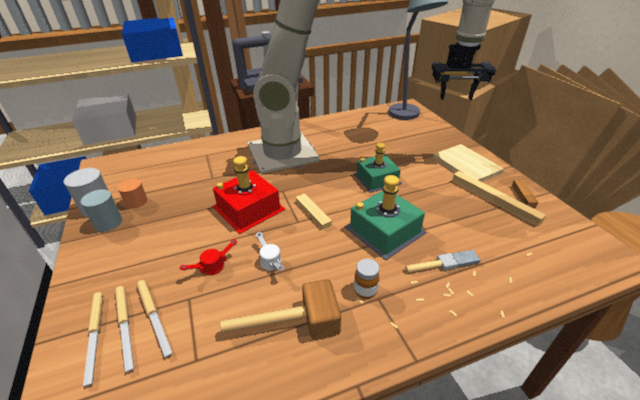

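View pics/side0.png

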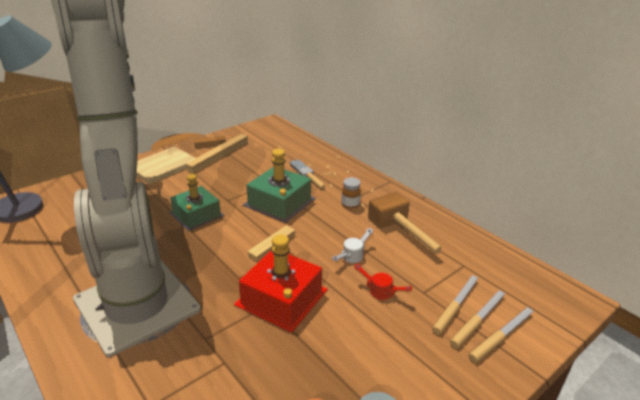

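Scene: aluminium cap at about (270,256), large green tank's neck top at (391,181). Side: cap at (354,247), neck top at (279,153). I'll triangulate these two.

```bash
cat > h.py <<'E'
import numpy as np,cv2
from cell import robot
from scipy.spatial.transform import Rotation as R
def T():
    o=robot.get_obs();M=np.eye(4);M[:3,:3]=R.from_quat(o['tool_rot']).as_matrix();M[:3,3]=o['ee_pos'];return M
def ray(n,u,v,M=None):
    p=robot.camera_params(n);P=p['pose'] if 'pose' in p else M@p['mount']
    d=P[:3,:3]@np.array([(u-p['cx'])/p['fx'],-(v-p['cy'])/p['fy'],-1]);return P[:3,3],d/np.linalg.norm(d)
def onz(n,u,v,z,M=None):
    c,d=ray(n,u,v,M);return c+d*(z-c[2])/d[2]
def proj(n,X,M=None):
    p=robot.camera_params(n);P=p['pose'] if 'pose' in p else M@p['mount']
    q=np.linalg.inv(P)@np.append(X,1);return p['cx']+p['fx']*q[0]/-q[2],p['cy']+p['fy']*q[1]/q[2]
def tri(a,b):
    A=np.zeros((3,3));y=np.zeros(3);
    for c,d in(a,b):
        Q=np.eye(3)-np.outer(d,d);A+=Q;y+=Q@c
    x=np.linalg.solve(A,y);return x,[np.linalg.norm((np.eye(3)-np.outer(d,d))@(x-c)) for c,d in(a,b)]
def shot(n,f):
    M=T();i=robot.grab_frame(n);cv2.imwrite(f,i[:,:,::-1]);return M,i
E
python3 - <<'E'
from h import *
print(tri(ray("scene",391,180),ray("side",279,152)))
print(tri(ray("scene",269,250),ray("side",354,242)))
for n,u,v in(("scene",391,180),("side",279,152)):print(onz(n,u,v,185))
for n,u,v in(("scene",269,250),("side",354,242)):print(onz(n,u,v,46))
for n,pts in(("scene",[(259,236),(281,267)]),("side",[(370,232),(336,259)])):print([onz(n,*p,45) for p in pts])
print(T())
a=cv2.imread('pics/scene0.png')[200:300,220:330];b=cv2.imread('pics/side0.png')[200:300,300:410]
c=cv2.imread('pics/scene0.png')[150:250,340:450];d=cv2.imread('pics/side0.png')[130:230,225:335]
cv2.imwrite('pics/crop.png',cv2.resize(np.vstack([np.hstack([a,b]),np.hstack([c,d])]),None,fx=3,fy=3,interpolation=2))
E
```

```text
(array([548.38833783, 153.57815646, 181.06051165]), [np.float64(1.9229998520356213), np.float64(1.922999852035633)])
(array([ 547.00490277, -192.56205246,   48.09653016]), [np.float64(2.0193552546771696), np.float64(2.019355254677159)])
[550.97240686 152.79093795 185.        ]
[542.83492844 144.01787958 185.        ]
[ 543.45053349 -190.42903901   46.        ]
[ 548.78822342 -193.16695162   46.        ]
[array([ 480.79379384, -202.45612946,   45.        ]), array([ 610.63927914, -177.13469864,   45.        ])]
[array([ 617.13487001, -186.69565944,   45.        ]), array([ 462.57312124, -215.98051957,   45.        ])]
[[-9.17990042e-01  3.96603228e-01 -4.03790464e-04  2.47761753e+02]
 [ 3.96603432e-01  9.17989476e-01 -1.01975372e-03  5.73465927e+02]
 [-3.37622219e-05 -1.09626845e-03 -9.99999399e-01  2.21945415e+02]
 [ 0.00000000e+00  0.00000000e+00  0.00000000e+00  1.00000000e+00]]
```

View pics/crop.png

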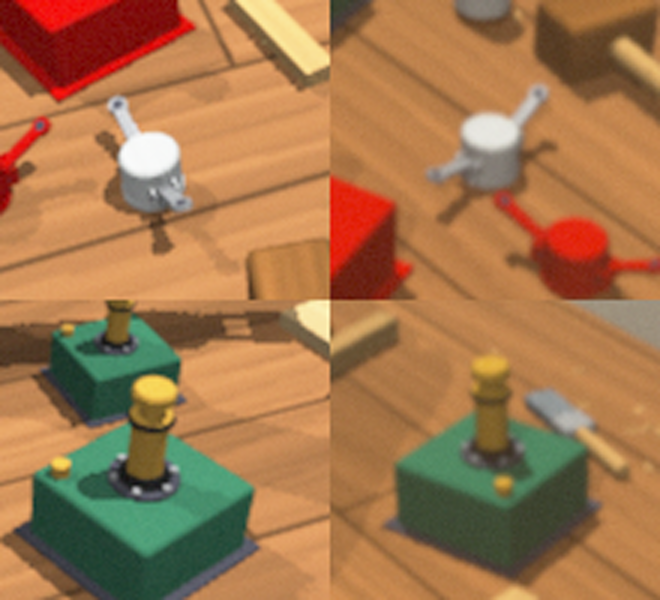

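Crops: cap top centre at scene (270,251) and side (353,244), with its arms along roughly world x turned by 11°. Neck top is at scene (391.7,180), side (278.3,152). I'll go above the neck first and take a close look there, then do the same over the cap.

Emit:
play_rows([
  [[0,0,-30],0,1],
  [[-25,-15,-28],0,1],
  [[-55,-33,0],0,1],
  [[-55,-33,0],0,1],
  [[-55,-33,0],0,1],
  [[-55,-33,0],0,1],
  [[-55,-33,0],0,1],
  [[-55,-33,0],0,1],
])

```text
t: 1.15
ee_pos: [484.3, 242.9, 279.5]
tool_rot: [0.198, 0.98, -0.002, -0.001]
contact_force: [1.0, 1.1, 0.3]
gripper_width: 1.002
```

Emit:
play_rows([
  [[-50,-30,0],0,1],
  [[0,0,0],0.18,1],
  [[0,0,0],0.18,1],
  [[0,0,0],0.18,1],
  [[0,0,0],0.18,1],
  [[0,0,0],0.18,1],
  [[0,0,0],0.18,1],
  [[0,0,0],0.18,1],
])

```text
t: 2.15
ee_pos: [521.6, 186.7, 277.7]
tool_rot: [0.753, 0.658, -0.004, 0.001]
contact_force: [-0.1, -0.1, -1.5]
gripper_width: 1.002
```

Emit:
play_rows([
  [[0,0,0],0.18,1],
  [[0,0,0],0.18,1],
  [[0,0,0],0.18,1],
  [[0,0,0],0.18,1],
  [[0,0,0],0.18,1],
  [[0,0,0],0.18,1],
  [[0,0,0],0.18,1],
])

```text
t: 3.02
ee_pos: [520.5, 186.4, 275.9]
tool_rot: [0.998, 0.067, -0.005, 0.004]
contact_force: [-0.2, -0.7, 0.1]
gripper_width: 1.0
```

```bash
python3 - <<'E'
from h import *
M=T();print(M,robot.get_obs()['qpos'])
print("red arm end",onz("scene",236,243,45),onz("scene",212,258,30),"jar",onz("scene",367,262,85),"mallet head",onz("scene",308,292,70),onz("scene",338,300,70),onz("scene",306,318,70))
for X in([548,153,185],[546,-192,46]):
    d=np.linalg.inv(M)@np.array([*X,1]);print(d)
E
```

```text
[[ 9.90932918e-01  1.34078740e-01 -8.65122235e-03  5.20481348e+02]
 [ 1.34011758e-01 -9.90948182e-01 -7.90882684e-03  1.86447352e+02]
 [-9.63331860e-03  6.67775134e-03 -9.99931301e-01  2.75940231e+02]
 [ 0.00000000e+00  0.00000000e+00  0.00000000e+00  1.00000000e+00]] [-0.82755661  0.15579389  0.45236594  1.58481578 -0.06439227  1.4277204
 -1.80638803]
red arm end [ 484.21067148 -266.9067344    45.        ] [ 500.38789164 -336.2905903    30.        ] jar [705.98045263  12.05744308  85.        ] mallet head [ 725.9439984  -145.08178307   70.        ] [770.49305812 -90.51113062  70.        ] [ 787.70610193 -171.46955779   70.        ]
[23.6628559  36.22698299 90.96044288  1.        ]
[-23.21403528 376.9077408  232.69674143   1.        ]
```

Emit:
play_rows([
  [[12,18,0],-0.03,1],
  [[12,18,-1],-0.03,1],
  [[0,0,0],0,1],
  [[0,0,0],0,1],
])

```text
t: 3.52
ee_pos: [548.9, 154.9, 276.0]
tool_rot: [0.995, 0.096, -0.006, 0.004]
contact_force: [0.8, 0.2, 0.4]
gripper_width: 0.998
```

```bash
python3 - <<'E'
from h import *
M,i=shot("wrist","pics/neckw.png");np.save("Mn.npy",M);print(M)
print(proj("wrist",[548,153,185],M), np.linalg.inv(M)@np.array([546,-192,46,1]))
E
```

```text
[[ 9.81385714e-01  1.91747810e-01 -1.07171297e-02  5.48927793e+02]
 [ 1.91666225e-01 -9.81425983e-01 -8.19130710e-03  1.54923143e+02]
 [-1.20887348e-02  5.98471997e-03 -9.99909019e-01  2.75971072e+02]
 [ 0.00000000e+00  0.00000000e+00  0.00000000e+00  1.00000000e+00]]
(np.float64(317.62466528159746), np.float64(196.9720132662681)) [-66.58668402 338.54167654 232.82328061   1.        ]
```

View pics/neckw.png

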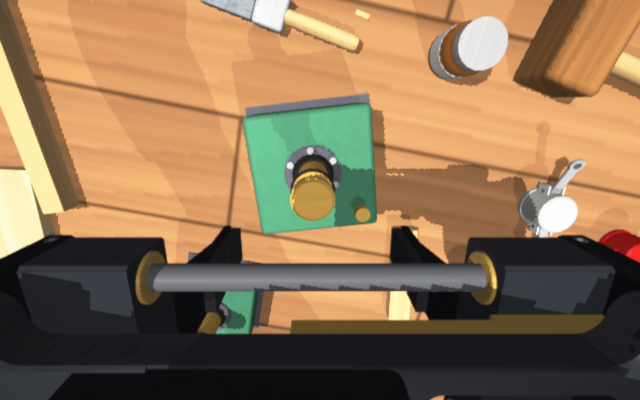

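Emit:
play_rows([
  [[-8,48,0],0,1],
  [[-10,48,0],0,1],
  [[-10,48,0],0,1],
  [[-10,48,0],0,1],
  [[-10,48,0],0,1],
  [[-10,48,20],0,1],
  [[-9,48,30],0,1],
  [[0,0,30],0,1],
])

```text
t: 4.58
ee_pos: [548.1, -190.2, 198.6]
tool_rot: [0.995, 0.101, -0.003, 0.003]
contact_force: [0.7, 0.7, -0.4]
gripper_width: 0.998
```

```bash
python3 - <<'E'
from h import *
M=T();print(M)
print(np.linalg.inv(M)@np.array([546,-192,46,1]))
print("red neck top",onz("scene",240,161,185),onz("side",280,240,185),"red tank corners",[onz("scene",*p,80).round() for p in((215,185),(247,203),(280,195),(245,170))],"offcut",onz("scene",328,222,22),onz("scene",298,197,22))
E
```

```text
[[ 9.79435334e-01  2.01697978e-01 -4.93471080e-03  5.48103049e+02]
 [ 2.01669452e-01 -9.79436902e-01 -5.72591872e-03 -1.90200838e+02]
 [-5.98814408e-03  4.61298669e-03 -9.99971431e-01  1.98636503e+02]
 [ 0.00000000e+00  0.00000000e+00  0.00000000e+00  1.00000000e+00]]
[ -1.50862681   0.63387459 152.65282258   1.        ]
red neck top [ 306.03899509 -199.25898601  185.        ] [ 290.01637245 -207.58453419  185.        ] red tank corners [array([ 244., -282.,   80.]), array([ 370., -207.,   80.]), array([ 369., -107.,   80.]), array([ 196., -177.,   80.])] offcut [474.36917892   5.12529713  22.        ] [326.97991713 -39.61497505  22.        ]
```

Emit:
play_rows([
  [[0,0,31],0,1],
  [[0,0,31],0,1],
  [[0,0,0],0,1],
  [[0,0,0],0,1],
])

```text
t: 5.08
ee_pos: [547.2, -187.6, 134.1]
tool_rot: [0.995, 0.102, -0.004, 0.002]
contact_force: [-0.5, 0.1, -0.1]
gripper_width: 1.002
```

```bash
python3 - <<'E'
from h import *
M,i=shot("wrist","pics/capw.png");np.save("Mc.npy",M);print(M)
print(proj("wrist",[546,-192,46],M))
a=cv2.imread("pics/neckw.png")[145:245,260:370];b=i[100:260,220:420,::-1]
cv2.imwrite('pics/c2.png',np.hstack([cv2.resize(a,(528,480),interpolation=2),np.zeros((480,1,3),np.uint8)]));
big=np.zeros((560,800,3),np.uint8);big[:300,:330]=cv2.resize(a,(330,300),interpolation=2);big[:480,340:800]=cv2.resize(i[105:225,255:370,::-1],(460,480),interpolation=2);cv2.imwrite('pics/c2.png',big)
E
```

```text
[[ 9.79238270e-01  2.02592837e-01 -6.96794065e-03  5.47214093e+02]
 [ 2.02570447e-01 -9.79260363e-01 -3.78890893e-03 -1.87636675e+02]
 [-7.59103390e-03  2.29874577e-03 -9.99968545e-01  1.34142651e+02]
 [ 0.00000000e+00  0.00000000e+00  0.00000000e+00  1.00000000e+00]]
(np.float64(320.7281537837612), np.float64(199.28665706296786))
```

View pics/c2.png

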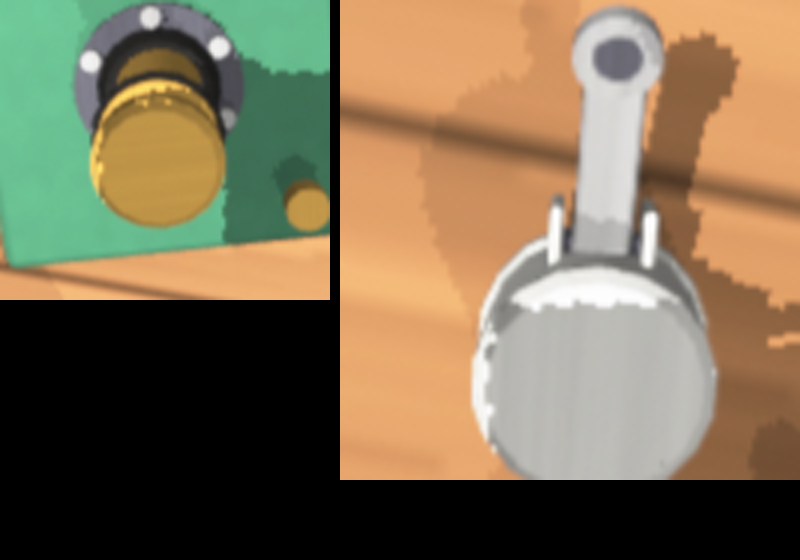

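Crops: neck top centre is at wrist px (312.9,198.8), and the cap top centre is near (318.5,201.8). The cap's bottom edge is cut off in the crop, so I'll get that numerically.

```bash
python3 - <<'E'
from h import *
i=cv2.imread("pics/capw.png").astype(int);s=i.max(2)-i.min(2)
print(s[160:245:1,318].tolist());print(s[202,280:360].tolist())
j=cv2.imread("pics/neckw.png").astype(int)
print((j[160:235,313]).tolist())
Mn=np.load("Mn.npy");Mc=np.load("Mc.npy")
for v in(200,202,204):
    c=onz("wrist",318.5,v,46,Mc);print(v,c,np.linalg.inv(Mc)@[*c,1])
n=onz("wrist",312.9,198.8,185,Mn);print(n,np.linalg.inv(Mn)@[*n,1])
print("arm end",onz("wrist",255+(617-340)/4,105+58/4,49,Mc))
E
```

```text
[2, 2, 2, 2, 2, 3, 3, 3, 3, 4, 3, 5, 6, 4, 5, 3, 1, 1, 0, 1, 1, 5, 6, 6, 6, 6, 6, 6, 7, 6, 7, 6, 6, 7, 7, 6, 6, 6, 6, 6, 6, 7, 5, 5, 5, 5, 5, 4, 5, 5, 5, 5, 4, 5, 5, 5, 6, 6, 6, 7, 5, 6, 6, 6, 6, 5, 6, 6, 6, 5, 3, 2, 1, 1, 1, 1, 1, 0, 0, 0, 1, 0, 1, 1, 1]
[122, 122, 121, 121, 121, 121, 120, 98, 12, 3, 3, 7, 6, 7, 6, 6, 5, 6, 5, 5, 4, 5, 6, 6, 6, 6, 5, 6, 6, 6, 6, 5, 4, 4, 6, 6, 5, 5, 5, 5, 5, 5, 4, 5, 5, 5, 6, 7, 6, 5, 4, 5, 6, 6, 5, 5, 5, 5, 6, 6, 5, 5, 6, 6, 6, 5, 5, 7, 19, 54, 72, 73, 74, 73, 73, 73, 72, 72, 73, 73]
[[48, 53, 58], [48, 78, 96], [48, 95, 121], [47, 97, 123], [47, 97, 123], [47, 97, 123], [46, 96, 122], [45, 91, 116], [42, 73, 91], [42, 51, 57], [46, 57, 66], [65, 119, 150], [93, 189, 233], [107, 220, 250], [105, 219, 249], [84, 175, 223], [55, 112, 144], [57, 116, 149], [60, 122, 158], [57, 116, 150], [57, 116, 150], [60, 123, 159], [67, 138, 178], [72, 148, 189], [72, 149, 190], [72, 149, 191], [73, 149, 191], [72, 148, 190], [72, 149, 191], [73, 150, 192], [72, 149, 191], [72, 148, 191], [72, 148, 191], [73, 150, 193], [73, 149, 193], [72, 148, 191], [72, 148, 19
[... 361 characters left out ...]
137, 172], [88, 144, 146], [122, 171, 120], [140, 184, 103], [142, 186, 101], [143, 188, 102], [143, 188, 102], [143, 187, 102], [135, 178, 97], [122, 162, 104], [113, 161, 186], [111, 169, 230], [111, 169, 233], [110, 167, 232], [109, 167, 231], [110, 169, 232]]
200 [ 544.97919854 -190.24992145   46.        ] [-2.04876641  1.90365784 88.16535227  1.        ]
202 [ 543.2001836  -190.62242519   46.        ] [-3.86630417  1.90802029 88.17915972  1.        ]
204 [ 541.41403803 -190.99642198   46.        ] [-5.69112696  1.91240023 88.19302252  1.        ]
[545.58127679 156.72760526 185.        ] [-1.83864339 -2.95706951 90.98387962  1.        ]
arm end [ 612.19166186 -180.7825734    49.        ]
```

Using (318.2,201) for the cap top and (312.9,199.1) for the neck, the cap is at (544,-190.5) with its arms heading 8°. The neck is at (545.4,156.8).

Emit:
play_rows([
  [[-3,2,15],0.03,1],
  [[0,0,25],0.03,1],
  [[0,0,25],0,1],
  [[0,0,20],0,1],
  [[0,0,0],0,1],
  [[0,0,0],0,1],
])

```text
t: 5.88
ee_pos: [545.8, -191.2, 48.6]
tool_rot: [0.998, 0.068, -0.001, 0.002]
contact_force: [0.6, 0.2, 0.9]
gripper_width: 1.001
```

```bash
python3 - <<'E'
from h import *
M=T();print(M);print(np.linalg.inv(M)@np.array([544,-190.5,46,1]))
E
```

```text
[[ 9.90775758e-01  1.35508598e-01 -9.03998475e-04  5.45753307e+02]
 [ 1.35503613e-01 -9.90767705e-01 -4.25738445e-03 -1.91243116e+02]
 [-1.47256469e-03  4.09561824e-03 -9.99990529e-01  4.85524284e+01]
 [ 0.00000000e+00  0.00000000e+00  0.00000000e+00  1.00000000e+00]]
[-1.63268079 -0.9842978   2.55082544  1.        ]
```

Emit:
play_rows([
  [[-1.5,-1,13],0,1],
  [[0,0,13],0,1],
  [[0,0,10],0,1],
  [[0,0,0],0,1],
  [[0,0,0],0,1],
])

```text
t: 6.5
ee_pos: [544.8, -190.7, 11.2]
tool_rot: [0.998, 0.068, 0.0, 0.002]
contact_force: [-0.4, -0.3, 0.1]
gripper_width: 0.998
```

Emit:
play_rows([
  [[0,0,0],0,-1],
  [[0,0,0],0,-1],
  [[0,0,0],0,-1],
  [[0,0,0],0,-1],
  [[0,0,0],0,-1],
  [[0,0,0],0,-1],
], squeeze=55)

```text
t: 7.25
ee_pos: [545.4, -190.8, 12.1]
tool_rot: [0.998, 0.068, 0.001, 0.002]
contact_force: [-0.5, 0.3, 0.7]
gripper_width: 0.615
```

Emit:
play_rows([
  [[0,0,-10],0,-1],
  [[0,0,-30],0,-1],
  [[0,0,-50],0,-1],
  [[0,0,-50],0,-1],
  [[0,0,-40],0,-1],
  [[0,0,0],0,-1],
  [[0,0,0],0,-1],
])

```text
t: 8.12
ee_pos: [542.1, -189.5, 197.2]
tool_rot: [0.998, 0.067, -0.002, 0.002]
contact_force: [-0.9, -0.6, -4.2]
gripper_width: 0.615
```

Emit:
play_rows([
  [[0,0,-40],0,-1],
  [[7,-48,0],0,-1],
  [[7,-48,0],0,-1],
  [[7,-48,0],0,-1],
  [[7,-48,0],0,-1],
  [[7,-48,0],0,-1],
  [[7,-48,0],0,-1],
  [[6,-40,0],0,-1],
])

```text
t: 9.12
ee_pos: [540.3, 147.6, 223.8]
tool_rot: [0.998, 0.063, -0.012, 0.004]
contact_force: [0.3, -0.1, -3.1]
gripper_width: 0.613
```

Emit:
play_rows([
  [[0,0,0],0,-1],
  [[0,0,0],0,-1],
])

```text
t: 9.38
ee_pos: [538.2, 150.7, 220.2]
tool_rot: [0.998, 0.065, -0.014, 0.005]
contact_force: [0.6, -1.1, -3.8]
gripper_width: 0.612
```

```bash
python3 - <<'E'
from h import *
M=T();print(M,robot.get_obs()['contact_force']);print(np.linalg.inv(M)@np.array([546.5,157,185,1]))
a=robot.grab_frame("scene")[90:240,310:480,::-1];b=robot.grab_frame("side")[60:210,200:370,::-1];w=robot.grab_frame("wrist")[:,:,::-1][60:320,160:480]
i=np.zeros((560,800,3),np.uint8);i[:300,:340]=cv2.resize(a,(340,300),interpolation=2);i[:300,350:690]=cv2.resize(b,(340,300),interpolation=2);i[302:562,:320]=w[:258]
cv2.imwrite("pics/over.png",i)
E
```

```text
[[ 9.91010772e-01  1.30747267e-01 -2.83337701e-02  5.38235866e+02]
 [ 1.30481949e-01 -9.91389363e-01 -1.10268637e-02  1.50669901e+02]
 [-2.95315306e-02  7.23069515e-03 -9.99537696e-01  2.20176010e+02]
 [ 0.00000000e+00  0.00000000e+00  0.00000000e+00  1.00000000e+00]] [ 0.55717072 -1.13676386 -3.81404939]
[10.05461101 -5.44942727 34.85579277  1.        ]
```

View pics/over.png

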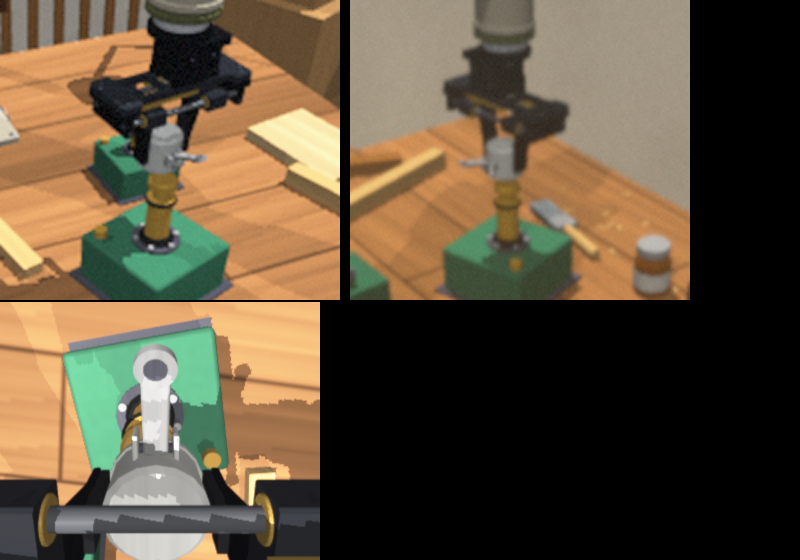

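Cap is held upright above the neck with both arms raised; it is about 10 mm short of centre. I'll centre it now.

Emit:
play_rows([
  [[6,-3,0],0,-1],
  [[5,-3,0],0,-1],
  [[0,0,0],0,-1],
  [[0,0,0],0,-1],
])

```text
t: 10.02
ee_pos: [550.0, 156.6, 220.8]
tool_rot: [0.998, 0.064, -0.014, 0.004]
contact_force: [-0.1, 0.1, -4.2]
gripper_width: 0.614
```

```bash
python3 - <<'E'
from h import *
M=T();print(M,robot.get_obs()['contact_force']);print(np.linalg.inv(M)@np.array([546.5,157,185,1]))
E
```

```text
[[ 9.91543732e-01  1.27012322e-01 -2.66251383e-02  5.50043421e+02]
 [ 1.26791121e-01 -9.91880585e-01 -9.84462496e-03  1.56617070e+02]
 [-2.76593464e-02  6.38554503e-03 -9.99597011e-01  2.20803028e+02]
 [ 0.00000000e+00  0.00000000e+00  0.00000000e+00  1.00000000e+00]] [-0.07200381  0.0933594  -4.24773744]
[-2.47461589 -1.05850111 35.87917377  1.        ]
```

Emit:
play_rows([
  [[-2,-0.5,6],0,-1],
  [[-0.5,0,6],0,-1],
  [[0,0,5],0,-1],
  [[0,0,0],0,-1],
  [[0,0,0],0,-1],
])

```text
t: 10.65
ee_pos: [546.4, 156.4, 202.4]
tool_rot: [0.998, 0.064, -0.014, 0.004]
contact_force: [0.1, -0.3, -3.0]
gripper_width: 0.613
```

Emit:
play_rows([
  [[0,0,3],0,-1],
  [[0,0,3],0,-1],
  [[0,0,2],0,-1],
  [[0,0,2],0,-1],
])

```text
t: 11.15
ee_pos: [546.4, 156.4, 192.1]
tool_rot: [0.998, 0.064, -0.014, 0.004]
contact_force: [0.8, 0.2, -2.8]
gripper_width: 0.615
```

Emit:
play_rows([
  [[0,0,3],0,-1],
  [[0,0,3],0,-1],
  [[0,0,3],0,-1],
  [[0,0,3],0,-1],
])

```text
t: 11.65
ee_pos: [546.0, 156.3, 179.2]
tool_rot: [0.998, 0.064, -0.014, 0.004]
contact_force: [1.2, 0.2, -4.1]
gripper_width: 0.612
```

Emit:
play_rows([
  [[0,0,3],0,-1],
  [[0,0,3],0,-1],
  [[0,0,2],0,-1],
])

```text
t: 12.02
ee_pos: [545.7, 156.2, 170.6]
tool_rot: [0.998, 0.064, -0.014, 0.004]
contact_force: [-0.5, -0.7, -3.8]
gripper_width: 0.616
```

Emit:
play_rows([
  [[0,0,2],0,-1],
  [[0,0,2],0,-1],
  [[0,0,2],0,-1],
])

```text
t: 12.4
ee_pos: [546.6, 156.6, 165.1]
tool_rot: [0.998, 0.064, -0.012, 0.004]
contact_force: [1.0, 0.4, 0.4]
gripper_width: 0.612
```

Emit:
play_rows([
  [[0,0,1.5],0,-1],
  [[0,0,1.5],0,-1],
])

```text
t: 12.65
ee_pos: [547.1, 156.8, 163.0]
tool_rot: [0.998, 0.064, -0.012, 0.003]
contact_force: [-1.3, 0.6, 4.6]
gripper_width: 0.613
```

Emit:
play_rows([
  [[0,0,1.5],0,-1],
  [[0,0,1.5],0,-1],
])

```text
t: 12.9
ee_pos: [547.2, 156.9, 160.8]
tool_rot: [0.998, 0.064, -0.011, 0.003]
contact_force: [-1.4, 0.2, 6.2]
gripper_width: 0.616
```

Emit:
play_rows([
  [[0,0,1.5],0,-1],
  [[0,0,1.5],0,-1],
])

```text
t: 13.15
ee_pos: [547.2, 156.8, 158.8]
tool_rot: [0.998, 0.064, -0.011, 0.002]
contact_force: [-1.8, -0.4, 6.3]
gripper_width: 0.616
```

Emit:
play_rows([
  [[0,0,1.5],0,-1],
  [[0,0,1.5],0,-1],
])

```text
t: 13.4
ee_pos: [547.0, 156.8, 156.5]
tool_rot: [0.998, 0.064, -0.011, 0.002]
contact_force: [-2.2, -0.3, 5.6]
gripper_width: 0.614
```

Emit:
play_rows([
  [[0,0,1.5],0,-1],
])

```text
t: 13.52
ee_pos: [547.0, 156.8, 155.5]
tool_rot: [0.998, 0.063, -0.011, 0.002]
contact_force: [-2.7, -0.5, 9.3]
gripper_width: 0.616
```

Emit:
play_rows([
  [[0,0,1.5],0,-1],
])

```text
t: 13.65
ee_pos: [547.0, 156.8, 154.8]
tool_rot: [0.998, 0.063, -0.011, 0.002]
contact_force: [-4.5, -1.0, 10.4]
gripper_width: 0.613
```

Emit:
play_rows([
  [[0,0,1.5],0,-1],
])

```text
t: 13.78
ee_pos: [547.0, 156.8, 154.2]
tool_rot: [0.998, 0.063, -0.011, 0.002]
contact_force: [-4.5, -1.1, 12.2]
gripper_width: 0.612
```

Emit:
play_rows([
  [[0,0,1.5],0,-1],
])

```text
t: 13.9
ee_pos: [547.0, 156.8, 153.7]
tool_rot: [0.998, 0.063, -0.011, 0.001]
contact_force: [-5.1, -0.5, 12.0]
gripper_width: 0.613
```

Emit:
play_rows([
  [[0,0,1.5],0,-1],
])

```text
t: 14.02
ee_pos: [547.1, 156.8, 153.3]
tool_rot: [0.998, 0.063, -0.011, 0.001]
contact_force: [-5.6, -1.0, 13.0]
gripper_width: 0.613
```

Emit:
play_rows([
  [[0,0,1.5],0,-1],
])

```text
t: 14.15
ee_pos: [547.1, 156.9, 153.0]
tool_rot: [0.998, 0.063, -0.011, 0.001]
contact_force: [-4.6, -0.7, 13.7]
gripper_width: 0.616
```

Emit:
play_rows([
  [[0,0,2.5],0,-1],
  [[0,0,2.5],0,-1],
])

```text
t: 14.4
ee_pos: [547.2, 156.9, 151.3]
tool_rot: [0.998, 0.063, -0.01, -0.0]
contact_force: [-7.3, -1.4, 19.1]
gripper_width: 0.614
```

Emit:
play_rows([
  [[0,0,3],0,-1],
  [[0,0,3],0,-1],
])

```text
t: 14.65
ee_pos: [547.2, 157.0, 149.4]
tool_rot: [0.998, 0.063, -0.01, -0.001]
contact_force: [-10.2, -2.8, 23.6]
gripper_width: 0.615
```

Emit:
play_rows([
  [[0,0,3.5],0,-1],
  [[0,0,3.5],0,-1],
])

```text
t: 14.9
ee_pos: [547.3, 157.1, 147.5]
tool_rot: [0.998, 0.063, -0.009, -0.003]
contact_force: [-12.3, -2.5, 29.3]
gripper_width: 0.615
```

Ring slid at a steady ~10 N over ~6 mm. It then stopped, and the force climbed on the bush slope to 33 N net, so about 23 N bears on the neck. It's home. Next I'll ease off and release.

Emit:
play_rows([
  [[0,0,2],0,-1],
  [[0,0,-1],0,-1],
  [[0,0,-2],0,-1],
  [[0,0,-2],0,-1],
])

```text
t: 15.4
ee_pos: [547.0, 157.0, 155.3]
tool_rot: [0.998, 0.064, -0.009, -0.004]
contact_force: [-0.6, 1.0, 1.1]
gripper_width: 0.616
```

Emit:
play_rows([
  [[0,0,-1.5],0,-1],
  [[0,0,-1.5],0,-1],
])

```text
t: 15.65
ee_pos: [547.0, 157.0, 157.9]
tool_rot: [0.998, 0.064, -0.009, -0.004]
contact_force: [1.0, 0.8, -2.1]
gripper_width: 0.612
```

Emit:
play_rows([
  [[0,0,0],0,1],
  [[0,0,0],0,1],
  [[0,0,0],0,1],
  [[0,0,-10],0,1],
  [[0,0,-25],0,1],
  [[0,0,-30],0,1],
  [[0,0,-30],0,1],
  [[0,0,-20],0,1],
])

```text
t: 16.65
ee_pos: [548.5, 155.5, 277.2]
tool_rot: [0.998, 0.063, -0.01, -0.003]
contact_force: [-0.3, -0.5, -0.6]
gripper_width: 0.998
```

```bash
python3 - <<'E'
from h import *
a=robot.grab_frame("scene")[90:240,310:480,::-1];b=robot.grab_frame("side")[60:210,200:370,::-1];M,w=shot("wrist","pics/w3.png");np.save("M3.npy",M);print(M,robot.get_obs()['contact_force'])
i=np.zeros((560,800,3),np.uint8);i[:300,:340]=cv2.resize(a,(340,300),interpolation=2);i[:300,350:690]=cv2.resize(b,(340,300),interpolation=2);i[302:560,:320]=w[60:318,160:480,::-1]
cv2.imwrite("pics/home.png",i)
E
```

```text
[[ 9.91816173e-01  1.26260461e-01 -1.89466171e-02  5.49288041e+02]
 [ 1.26396192e-01 -9.91960829e-01  6.14128147e-03  1.55610574e+02]
 [-1.80189010e-02 -8.48580255e-03 -9.99801636e-01  2.78001727e+02]
 [ 0.00000000e+00  0.00000000e+00  0.00000000e+00  1.00000000e+00]] [-0.18839521  0.245025   -0.36189354]
```

View pics/home.png

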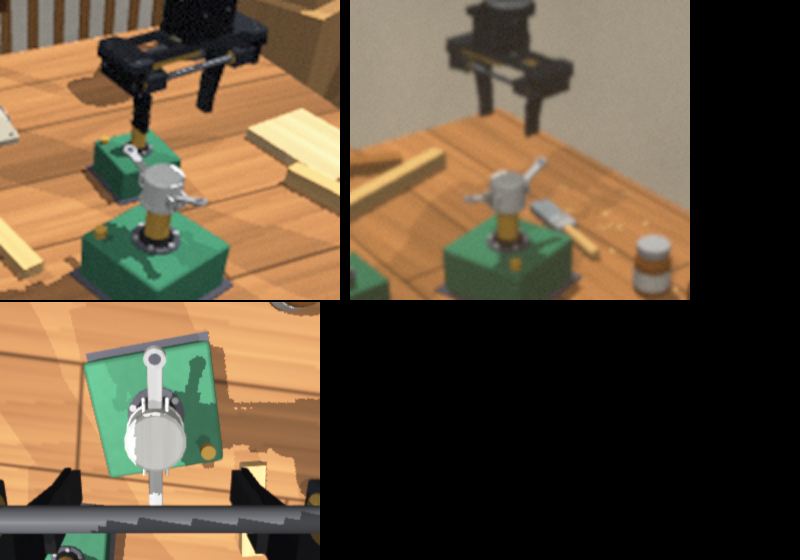

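Cap sits on the neck with both arms raised and in line with tool x. Now I'll shut the fingers and go out over the +x arm's end.

Emit:
play_rows([
  [[18,0,0],0,-1],
  [[18,-1,0],0,-1],
  [[18,-1,0],0,-1],
  [[18,0,0],0,-1],
  [[0,0,20],0,-1],
  [[0,0,20],0,-1],
  [[0,0,15],0,-1],
  [[0,0,0],0,-1],
], squeeze=20)

```text
t: 17.8
ee_pos: [617.6, 166.6, 210.7]
tool_rot: [0.998, 0.063, -0.015, -0.002]
contact_force: [-0.6, -0.1, 0.4]
gripper_width: 0.173
```

```bash
cat >> h.py <<'E'
def rel():
    M=T();u=np.array([.992,.127]);d=M[:2,3]-[545.6,157];o=robot.get_obs();print("r %.1f lat %.1f z %.1f"%(d@u,d@[-u[1],u[0]],M[2,3]),"zax",M[:3,2].round(3),"F",o['contact_force'].round(1),o['gripper_width'])
E
python3 -c "
from h import *;rel()"
```

```text
r 72.6 lat 0.4 z 210.7 zax [-0.03   0.002 -1.   ] F [-0.6 -0.1  0.4] 0.17267566697287126
```

Emit:
play_rows([
  [[3,0,0],0,-1],
  [[2,0,0],0,-1],
  [[0,0,3],0,-1],
  [[0,0,4],0,-1],
])

```text
t: 18.3
ee_pos: [623.8, 167.5, 205.5]
tool_rot: [0.998, 0.063, -0.013, -0.002]
contact_force: [0.4, 0.2, 0.0]
gripper_width: 0.006
```

Emit:
play_rows([
  [[0,0,5],0,-1],
  [[0,0,5],0,-1],
])

```text
t: 18.55
ee_pos: [624.0, 167.6, 195.3]
tool_rot: [0.998, 0.063, -0.013, -0.003]
contact_force: [1.8, -1.0, 2.1]
gripper_width: 0.003
```

Emit:
play_rows([
  [[0,0,5],0,-1],
  [[0,0,5],0,-1],
])

```text
t: 18.8
ee_pos: [624.3, 167.7, 185.2]
tool_rot: [0.998, 0.063, -0.012, -0.003]
contact_force: [1.6, -0.6, 2.6]
gripper_width: 0.0
```

Emit:
play_rows([
  [[-1,0,6],0,-1],
  [[-1,0,6],0,-1],
  [[-1,0,6],0,-1],
])

```text
t: 19.18
ee_pos: [620.7, 167.4, 166.0]
tool_rot: [0.998, 0.063, -0.012, -0.003]
contact_force: [2.0, -0.1, 2.3]
gripper_width: 0.002
```

Emit:
play_rows([
  [[-1,0,6],0,-1],
  [[-1,0,6],0,-1],
  [[-1,0,6],0,-1],
])

```text
t: 19.55
ee_pos: [616.9, 167.1, 146.8]
tool_rot: [0.998, 0.063, -0.012, -0.003]
contact_force: [-0.3, -0.2, 2.7]
gripper_width: 0.008
```

```bash
python3 -c "
from h import *;rel()"
```

```text
r 72.0 lat 1.0 z 146.8 zax [-0.024  0.004 -1.   ] F [-0.3 -0.2  2.7] 0.008266956252892518
```

Emit:
play_rows([
  [[-2,0,6],0,-1],
  [[-3,0,4],0,-1],
  [[-5,0,1],0,-1],
])

```text
t: 19.92
ee_pos: [606.0, 165.7, 134.5]
tool_rot: [0.998, 0.063, -0.012, -0.002]
contact_force: [3.4, -0.1, -0.3]
gripper_width: 0.007
```

Emit:
play_rows([
  [[-4,0,0],0,-1],
  [[-4,0,0],0,-1],
])

```text
t: 20.18
ee_pos: [597.9, 164.8, 134.8]
tool_rot: [0.998, 0.063, -0.012, -0.003]
contact_force: [4.1, 0.8, -1.6]
gripper_width: 0.003
```

```bash
python3 -c "
from h import *;rel()"
```

```text
r 52.8 lat 1.1 z 134.8 zax [-0.023  0.004 -1.   ] F [ 4.1  0.8 -1.6] 0.003475225373003897
```

Emit:
play_rows([
  [[-2,0,0],0,-1],
  [[-2,0,0],0,-1],
])

```text
t: 20.42
ee_pos: [593.6, 164.3, 134.9]
tool_rot: [0.998, 0.063, -0.011, -0.003]
contact_force: [3.6, 0.5, -2.0]
gripper_width: 0.005
```

Emit:
play_rows([
  [[-1.5,0,0],0,-1],
  [[-1.5,0,0],0,-1],
])

```text
t: 20.68
ee_pos: [591.0, 163.8, 135.0]
tool_rot: [0.998, 0.063, -0.011, -0.003]
contact_force: [8.0, 0.8, -3.8]
gripper_width: 0.009
```

Emit:
play_rows([
  [[-1.5,0,0],0,-1],
  [[-1.5,0,0],0,-1],
])

```text
t: 20.92
ee_pos: [590.5, 163.1, 135.6]
tool_rot: [0.998, 0.063, -0.008, -0.002]
contact_force: [11.5, 0.9, -6.2]
gripper_width: 0.002
```

```bash
python3 -c "
from h import *;rel()"
```

```text
r 45.3 lat 0.4 z 135.6 zax [-0.016  0.004 -1.   ] F [11.5  0.9 -6.2] 0.0024773781325097737
```

Force climbed from 3.6 to 11.5 N at r ≈ 45, so the +x arm is at its stop. I'll back off, rise and check.

Emit:
play_rows([
  [[5,0,0],0,-1],
  [[10,0,0],0,-1],
  [[8,0,0],0,-1],
  [[0,0,-30],0,-1],
  [[0,0,-40],0,-1],
  [[0,0,-40],0,-1],
  [[0,0,-15],0,-1],
  [[0,0,0],0,-1],
])

```text
t: 21.92
ee_pos: [616.0, 165.4, 260.9]
tool_rot: [0.998, 0.063, -0.012, -0.001]
contact_force: [0.4, 0.5, 0.1]
gripper_width: 0.007
```

```bash
python3 - <<'E'
from h import *
rel()
a=robot.grab_frame("scene")[110:240,330:460,::-1];b=robot.grab_frame("side")[90:220,210:340,::-1]
cv2.imwrite("pics/a1.png",cv2.resize(np.hstack([a,b]),None,fx=3,fy=3,interpolation=2))
E
```

```text
r 70.9 lat -0.6 z 260.9 zax [-0.025  0.001 -1.   ] F [0.4 0.5 0.1] 0.007110962310987098
```

View pics/a1.png

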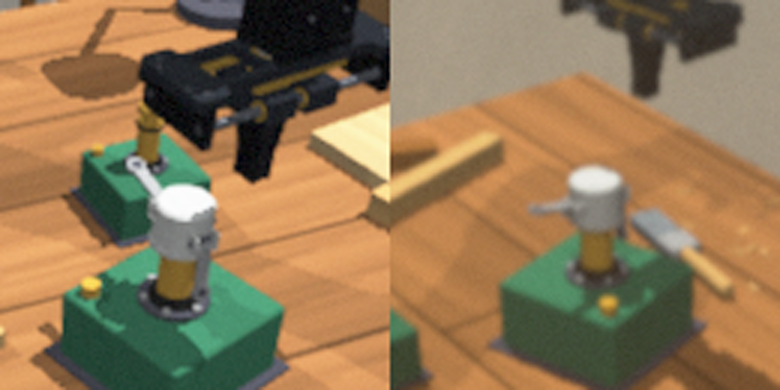

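Arm a hangs straight down, the cap is square on the neck, and the -x arm is still raised. Before crossing over I'll check clearance to the small tank.

Emit:
play_rows([
  [[-30,0,0],0,-1],
  [[-30,0,0],0,-1],
  [[-30,0,0],0,-1],
  [[-30,0,0],0,-1],
  [[-25,0,0],0,-1],
  [[0,0,0],0,-1],
  [[0,0,0],0,-1],
])

```text
t: 22.9
ee_pos: [463.2, 146.0, 252.8]
tool_rot: [0.998, 0.064, -0.021, 0.003]
contact_force: [-0.5, -0.3, -0.3]
gripper_width: 0.004
```

```bash
python3 - <<'E'
from h import *
rel();print(tri(ray("scene",380,147),ray("side",192,177)))
E
```

```text
r -83.2 lat -0.5 z 252.8 zax [-0.041 -0.008 -0.999] F [-0.5 -0.3 -0.3] 0.004363779975486672
(array([305.97450363, 257.81140311, 128.82708965]), [np.float64(0.13792297715814544), np.float64(0.1379229771581593)])
```

Emit:
play_rows([
  [[5,0,0],0,-1],
  [[5,0,14],0,-1],
  [[0,0,14],0,-1],
  [[0,0,13],0,-1],
  [[0,0,0],0,-1],
])

```text
t: 23.52
ee_pos: [472.5, 146.3, 206.1]
tool_rot: [0.998, 0.064, -0.022, 0.004]
contact_force: [0.6, -0.2, -0.4]
gripper_width: 0.004
```

```bash
python3 - <<'E'
from h import *
rel()
E
```

```text
r -73.9 lat -1.3 z 206.1 zax [-0.044 -0.012 -0.999] F [ 0.6 -0.2 -0.4] 0.0039196589845156135
```

Emit:
play_rows([
  [[0,0,5],0,-1],
  [[0,0,5],0,-1],
  [[0,0,5],0,-1],
  [[0,0,5],0,-1],
])

```text
t: 24.02
ee_pos: [472.0, 146.4, 185.9]
tool_rot: [0.998, 0.064, -0.022, 0.004]
contact_force: [-0.5, -0.4, 2.4]
gripper_width: 0.008
```

Emit:
play_rows([
  [[0.5,0,6],0,-1],
  [[0.5,0,6],0,-1],
  [[1,0,6],0,-1],
])

```text
t: 24.4
ee_pos: [473.0, 146.6, 166.9]
tool_rot: [0.998, 0.064, -0.022, 0.004]
contact_force: [-2.7, -0.8, 2.6]
gripper_width: 0.006
```

```bash
python3 - <<'E'
from h import *
rel()
E
```

```text
r -73.3 lat -1.1 z 166.9 zax [-0.043 -0.01  -0.999] F [-2.7 -0.8  2.6] 0.0063646126941280905
```

Emit:
play_rows([
  [[1,0,6],0,-1],
  [[1,0,6],0,-1],
  [[1,0,6],0,-1],
  [[2,0,6],0,-1],
])

```text
t: 24.9
ee_pos: [477.8, 147.2, 141.3]
tool_rot: [0.998, 0.064, -0.021, 0.004]
contact_force: [-0.3, 0.3, 2.6]
gripper_width: 0.006
```

Emit:
play_rows([
  [[3,0,5],0,-1],
  [[5,0,2],0,-1],
  [[4,0,0],0,-1],
])

```text
t: 25.28
ee_pos: [488.6, 148.4, 131.9]
tool_rot: [0.998, 0.064, -0.023, 0.004]
contact_force: [-3.3, 0.0, -0.8]
gripper_width: 0.009
```

```bash
python3 - <<'E'
from h import *
rel()
E
```

```text
r -57.6 lat -1.3 z 131.9 zax [-0.045 -0.011 -0.999] F [-3.3  0.  -0.8] 0.008643065615396352
```

Emit:
play_rows([
  [[3,0,-1],0,-1],
  [[3,0,-1],0,-1],
  [[1.5,0,-1],0,-1],
])

```text
t: 25.65
ee_pos: [495.7, 149.1, 133.8]
tool_rot: [0.998, 0.064, -0.024, 0.005]
contact_force: [-2.8, -0.2, -2.2]
gripper_width: 0.004
```

Emit:
play_rows([
  [[1.5,0,0],0,-1],
  [[1.5,0,0],0,-1],
])

```text
t: 25.9
ee_pos: [497.5, 149.4, 133.3]
tool_rot: [0.998, 0.064, -0.026, 0.005]
contact_force: [-10.7, -0.3, -1.0]
gripper_width: 0.006
```

```bash
python3 - <<'E'
from h import *
rel()
E
```

```text
r -48.7 lat -1.5 z 133.3 zax [-0.051 -0.013 -0.999] F [-10.7  -0.3  -1. ] 0.00611678762537632
```

Emit:
play_rows([
  [[2,0,0],0,-1],
  [[2,0,0],0,-1],
])

```text
t: 26.15
ee_pos: [497.7, 149.6, 132.2]
tool_rot: [0.997, 0.064, -0.03, 0.005]
contact_force: [-14.1, -2.3, 3.7]
gripper_width: 0.001
```

Emit:
play_rows([
  [[-5,0,0],0,-1],
  [[-10,0,0],0,-1],
  [[-10,0,0],0,-1],
  [[0,0,-30],0,-1],
  [[0,0,-40],0,-1],
  [[0,0,-50],0,-1],
  [[-20,0,-20],0,-1],
  [[-20,0,0],0,-1],
])

```text
t: 27.15
ee_pos: [440.2, 142.5, 282.5]
tool_rot: [0.998, 0.064, -0.026, 0.004]
contact_force: [0.5, 0.3, -1.0]
gripper_width: 0.003
```

Emit:
play_rows([
  [[-20,0,0],0,-1],
  [[0,0,0],0,-1],
  [[0,0,0],0,-1],
])

```text
t: 27.52
ee_pos: [419.5, 139.9, 285.0]
tool_rot: [0.998, 0.064, -0.023, 0.002]
contact_force: [-0.1, -0.7, -0.2]
gripper_width: 0.009
```

```bash
python3 - <<'E'
from h import *
rel()
a=robot.grab_frame("scene")[110:240,330:460,::-1];b=robot.grab_frame("side")[90:220,210:340,::-1];M,w=shot("wrist","pics/w4.png")
cv2.imwrite("pics/a2.png",np.vstack([cv2.resize(np.hstack([a,b]),(640,320),interpolation=2),cv2.resize(w[:250,:,::-1],(640,250))]))
E
```

```text
r -127.2 lat -1.0 z 285.0 zax [-0.046 -0.007 -0.999] F [-0.1 -0.7 -0.2] 0.008976541676558966
```

View pics/a2.png

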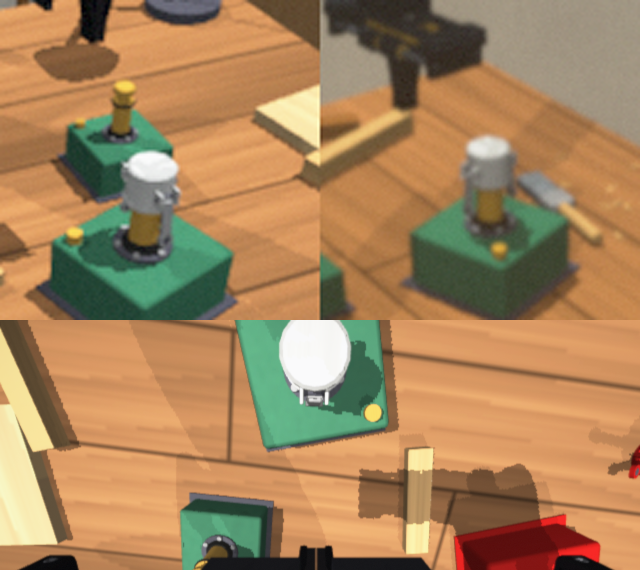

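Both arms hang straight down beside the cap. The cap is upright and low on the neck, and the robot is clear of everything, so I'm handing in.

```bash
python3 -c "
from cell import robot;print(robot.finish_job())"
```

```text
the job is handed in; nothing more can be done
None
```

The cap is on the large green tank's neck with both cam arms down. I handed the job in at about 28 s of the 72 s allowed; no verdict was reported.

- **Pressing home:** With both arms raised, the cap slid down over the seal ring at a steady 10 N or so for about 6 mm. It then stopped, and I pressed on to about 33 N net. By my estimate about 23 N of that bore on the neck. That figure assumes the ring carried a constant 10 N, because the contact force cannot be measured separately.
- **Cam arms:** I swung the +x arm down first, then the -x arm. At the end of each swing the side force climbed from about 3 N to 11–14 N. The fingers stopped at 45 and 49 mm from the estimated cap axis. The stop worked out to 47 mm, and the two readings average to that.
- **Last pictures:** The cap is upright on the neck with both arms hanging, and the gripper is clear, with no force on it beyond sensor noise. The bystanders I could see were where they started.
- **Not checked:**
  - I did not measure the final gap between cap and neck, or the arm angles, by camera; both rest on the force readings and the pictures.
  - The tool drifted up to about 0.06 rad from vertical during the job (about 0.03 while the cap was held), but the cap looks square in the pictures.

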